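# Weigh the pearl canister on the sprung hook and mark the reading

## Robot

A 6-joint arm with a two-finger parallel gripper is mounted at the origin on a cart in front of the work surface, level with it; the furniture and walls round the work are solid. World frame = base frame: x ahead of the robot, y to its left, z up, the work surface at z = 0. Lengths are in mm, angles in rad, forces in N, time in s.
With the tool pointing down it reaches from about 250 to 775 mm from the base axis. Payload 8.9 kg.
Tool frame: the origin (TCP) lies between the finger pads; the fingertips stand 19 mm ahead of it and the grasp point (between the pads) is the TCP; z points along the fingers, y is the direction in which the jaws open and shut (so a half turn about z gives the same grasp; the last joint's range is limited). The gripper opens to 85 mm and grips with 20 to 120 N. Pads are 22 mm wide; open, the fingers measure 114 mm over their backs; the gripper's body (76 mm by 85 mm) begins 54 mm behind the grasp point. The pads swing forward as they close: fully open they stand 13 mm farther back than shut.
Start: joints at [-1.335, 0.291, -0.153, 1.127, 0, 1.431], TCP at [192.197, -488.553, 250.305] pointing down, gripper open.
Joint ranges: [-2.52, 2.52], [-0.91, 1.74], [-1.3, 1.37], [-1.96, 2.02], [-1.52, 1.47], [-3.14, 3.14]. Speed limits (rad/s): [2.22, 2.22, 2.79, 3.14, 3.14, 3.14].

## Interface

Orientations are given as a 3x3 rotation matrix whose columns are the frame's x, y, z axes.
In Python, from station import * gives the robot as it stands. The module is installed in compiled form; this text tells all that it offers.
- The arm moves only by the shell command python3 -m handwheel 'ROWS' [FORCE]. ROWS is JSON, one flat list of numbers, 7 for each row, row after row: the turn, a rotation vector about the world's x, y, z as a fraction of full scale, then the shift along the world's x, y, z as a fraction of full scale, then the opening, from 0 (shut) to 1 (fully open). A call has exactly 10 rows; each row shifts and turns the commanded pose from where the row before left it; what a row does not reach is not made up. Full scale, the value 1, is 80 mm for a shift and 60 degrees for a turn. A row lasts 1/8 s, in which the tool goes at most 62.5 mm and 10.7 degrees, less where a joint would pass 70% of its speed; a pose out of reach is approached as far as the arm can. A call with a number of a shift or a turn outside -1 to 1 is refused whole. A call with a gripper value outside its range is refused whole. The fingers move at their own pace and stop on an object; FORCE is the grip in N (left out, the last holds). Time passes only in rows, so rows that do not move let the fingers close, or fill a call up. It gives the time, the measured TCP pose, the force and the opening at its end, in the units of the state.
- read_state(): the state, without advancing time (a new reading comes with each control period).
- grab_frame(name): name is "scene" or "top" or "wrist"; returns a dict with "img" (420x560x3 uint8, red, green, blue), "range_z" (420x560 float32, mm along the optical axis (not along the pixel's ray), 0 where there is no reading), "intrinsics" (3x3 intrinsics, pixels), "R" (3x3) and "t" (3): a world point X has camera coordinates R X + t. Camera axes: x right, y down, z forward; pixel columns grow to the right and rows downward; lengths in mm; the calibration is good to about 2 mm. A picture is of the moment at which its call begins.
- close_job(): hands the job in, once; it reports no verdict.
Trained networks look in the newest picture that a camera, given by its name, has taken for a name from the list of things; names that differ only in an ending like _2 or _b are one class to them, and where a whole thing is asked for, a point or a joint stands for the part that bears it (a point fixed in the world has none). Each returns a list of dicts, best first, with "conf" (0 to 1); they miss things now and then, are a little off and sometimes report something else, mostly with a low value. They report only what shows in the picture. A call takes as long as a camera call.
- spot_in(target, camera): "extent" ([left, top, width, height] in pixels, round what is visible of it).
- place_of(target, camera): "xy" ([column, row] in pixels: a listed point, or the origin of a listed thing).
The state is a dict: "time": time; "joints": joint angles; "dq": joint speeds; "effort": joint torques, N m; "tcp_pos": TCP position; "eef_rot": TCP orientation; "wrist_force": force on the tool from outside, world axes, zero at the start; "ft_torque": the same for the moment, N m; "grip_width": opening from 0.0 (shut) to 1.0 (fully open).
Only numpy, scipy, OpenCV 4.12 (cv2) and the standard library are available. Lean on these libraries where they do the work, as an engineer would, in place of code of your own. Each camera call takes 0.05 s, during which the arm holds its last target.

## Task

Weigh the pearl canister: pick it up by the orange grip and hang its wire bail in the dip of the scale's sprung hook, lowering it slowly until the hook carries the whole weight before you let go, so that the hook neither drops nor springs up. When it hangs still by itself, slide the red marker down until its tip is level with the black pointer, and leave the canister hanging. Do not force the hook down to its stop or push hard on the scale, and leave the dishes and the shell alone.

Things in the scene. Friction and masses are not known exactly. Their poses are not given: they have to be found in the camera images.
- canister_grip (a point): Centre of the upright orange grip block (16 x 16 mm, 40 mm tall) on top of the loose pearl canister; axes as the canister's. The canister's bottom is 147 mm below this point, the underside of the bail's roof 45 mm below. A thin 8 mm neck joins the bail's roof to the underside of the block, which is 20 mm below this point. Mass unknown, 0.30 to 0.85 kg.
- canister: The canister: grey tin with black lid, 67 mm across, 50 mm tall, symmetrical; origin at the centre of its underside, z up. A rigid bail of 6 mm wire stands over the lid, legs at +-34 mm along the y axis; the window under its roof is 52 mm high and is open along the x axis.
- bail_top (a point): Underside of the bail's slightly peaked roof, at its middle, 102 mm above the canister's bottom; this rests in the hook.
- scale: The fixed spring scale: blue base and column (top 256 mm above the table), white graduated plate. Origin under the column at table height; the hook points along its -x axis, marker and plate are on its +y side.
- hook (a joint): How far (m) hook and pointer have dipped: 0 unloaded, down positive, stop at 0.090. The spring yields 7.7 mm per newton (canister: 22 to 64 mm). Lightly damped: let go out of balance it bobs about 2 times a second for some 2 s. While a hand holds the hooked canister the hook follows the hand, so only the force left in the hand tells whether the hook carries all the weight.
- hook_seat (a point): Middle of the hook's dip, on top of its 8 mm wire; moves with the hook, 214 mm above the table unloaded, 107 mm in front (-x) of the scale's origin. Axes as the scale's. The dip's floor is 20 mm long; the hook's upturned tip is 22 mm farther out along -x and 20 mm higher; toward the column the wire rises 10 mm and runs level.
- pointer (a point): End of the black pointer, moves with the hook; 220 mm above the table when unloaded.
- marker_tip (a point): Tip of the red marker, which points at the pointer's end; the marker slides up and down on a rod, stays where it is left (friction about 2 N) and can go 100 mm down from its top place (tip 235 mm above the table).
- marker_pad (a point): Centre of the flat top of the red marker's pad, a block 22 x 14 mm and 30 mm tall at the front of the marker; 25 mm higher than the marker's tip. Push it down from above or pinch it across its 14 mm (scale's y).
- pearl_dish_mid (a point): Middle of a round dish of pearls, 60 mm across, 14 mm tall: leave alone.
- open_shell_mid (a point): Middle of an open oyster shell, about 93 x 107 mm, 16 mm tall: leave alone.
- graft_dish_mid (a point): Middle of a round glass dish, 90 mm across, 62 mm tall: leave alone.

How it is judged:
By the outcome, as a careful person would: the job done as asked, in the order asked, and still so for the second after the job is handed in, with the robot touching nothing.
It also fails if it takes over 64 s, if anything falls off the work surface, if the arm or the gripper's body presses on something with over 40 N, if the wrist force passes 120 N, or if a joint passes its speed limit or range.

## Working session

There is one attempt and no reset: what is moved stays moved. The work goes in short steps, Python scripts to look and compute and a shell command to move; the robot and the scene stay as the last step left them, time stands still between calls to the robot, and variables do not carry over. Pictures are saved under pics/ and viewed, and the job is handed in when it is done.

```bash
mkdir -p pics; cat > h.py <<'E'
from station import *
import numpy as np, cv2
def save(f,name):
    cv2.imwrite('pics/'+name, cv2.cvtColor(f['img'],cv2.COLOR_RGB2BGR))
def ray(f,uv):
    K=np.array(f['intrinsics']);R=np.array(f['R']);t=np.array(f['t'])
    d=R.T@np.linalg.solve(K,[uv[0],uv[1],1.0]); return -R.T@t, d
def atz(f,uv,z):
    c,d=ray(f,uv); s=(z-c[2])/d[2]; return c+s*d
def proj(f,X):
    p=np.array(f['R'])@np.array(X,float)+np.array(f['t']); q=np.array(f['intrinsics'])@p; return q[:2]/q[2]
def dep(f,uv):
    u,v=int(round(uv[0])),int(round(uv[1])); z=f['range_z'][v,u]; c,d=ray(f,uv); return c+d*z, z
def tri(f1,u1,f2,u2):
    c1,d1=ray(f1,u1);c2,d2=ray(f2,u2)
    A=np.array([d1,-d2]).T; s=np.linalg.lstsq(A,c2-c1,rcond=None)[0]
    a=c1+s[0]*d1;b=c2+s[1]*d2; return (a+b)/2, np.linalg.norm(a-b)
E
cat > look.py <<'E'
from h import *
import sys
np.set_printoptions(precision=1,suppress=True)
fs={}
for c in ['scene','top']:
    fs[c]=grab_frame(c); save(fs[c],f'a_{c}.png')
    f=fs[c]; print(c, 'cam', -np.array(f['R']).T@f['t'])
for n in ['canister_grip','canister','bail_top','scale','hook_seat','pointer','marker_tip','marker_pad','pearl_dish_mid','open_shell_mid','graft_dish_mid']:
    P={}
    for c in fs:
        r=place_of(n,c)
        for k in r[:2]:
            print(n,c,np.array(k['xy']),round(k['conf'],2),'dep',dep(fs[c],k['xy'])[0])
        if r: P[c]=r[0]['xy']
    if len(P)==2: print('   tri',*tri(fs['scene'],P['scene'],fs['top'],P['top']))
print(read_state())
E
python3 look.py
```

```text
scene cam [-285.4  582.3  705.5]
top cam [ 438.7  -58.8 1455.5]
canister_grip scene [224.4 254.9] 0.83 dep [468.2 118.8 150.7]
canister_grip top [215.9 223.2] 0.74 dep [473.4 111.3 169.1]
   tri [474.2 114.7 146.1] 0.806208416876303
canister scene [224.8 306.7] 0.56 dep [456.6 135.2  20.3]
canister top [222.6 223.4] 0.7 dep [474.9 102.7 106.6]
   tri [479.5 118.1  -2.7] 5.716065730860005
bail_top scene [226.  268.2] 0.96 dep [477.8 111.2 106.7]
bail_top top [219.9 217.8] 0.84 dep [490.8 116.4  54.6]
   tri [487.4 108.4 100.7] 5.417134655246411
scale scene [268.7 249.1] 0.64 dep [ 596.7 -108.4   14.6]
scale top [310.9 176.5] 0.62 dep [ 608.1 -120.9   24. ]
scale top [373.8 211.3] 0.56 dep [ 519.7 -296.    -6.3]
   tri [ 611.2 -121.1    2.7] 1.9275749763398051
hook_seat scene [291.5 195.5] 0.84 dep [ 502.  -110.6  215.6]
hook_seat top [311.6 212.5] 0.76 dep [ 512.5 -125.6   -0.5]
   tri [ 503.  -114.2  214.2] 4.135441772922277
marker_tip scene [244.5 181.7] 0.75 dep [569.  -15.9 258.3]
marker_tip top [286.2 165.1] 0.5 dep [617.5 -54.3 168.3]
   tri [611.1 -50.9 234.5] 9.09111700771401

[... 255 characters left out ...]
.9] 0.18 dep [ 588.7 -109.6   11.8]
pearl_dish_mid top [308.9 256.7] 0.96 dep [ 393.1 -119.8   15. ]
   tri [433.2 -65.7 109.3] 124.4476792482142
open_shell_mid top [374.6 210.1] 0.62 dep [ 522.8 -297.5   -2.4]
graft_dish_mid top [354.5 252.3] 0.6 dep [ 408.1 -237.7   47.2]
{'time': 1.2, 'joints': array([-1.3,  0.3, -0.2,  1.1, -0. ,  1.4]), 'dq': array([-0.,  0., -0.,  0., -0.,  0.]), 'effort': array([ -0. , -53.7,  33.2,   0. ,  -0. ,   0. ]), 'tcp_pos': array([ 192.2, -488.6,  250.3]), 'eef_rot': array([[ 0.9,  0.4, -0. ],
       [ 0.4, -0.9, -0. ],
       [-0. ,  0. , -1. ]]), 'wrist_force': array([ 0.1,  0.3, -0.6]), 'ft_torque': array([-0., -0., -0.]), 'grip_width': 0.9975028209718866}
```

View pics/a_scene.png

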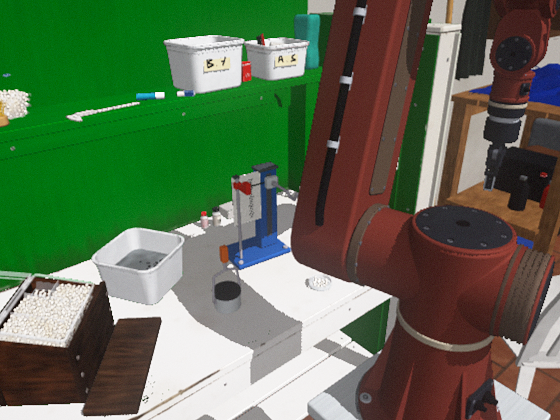

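View pics/a_top.png

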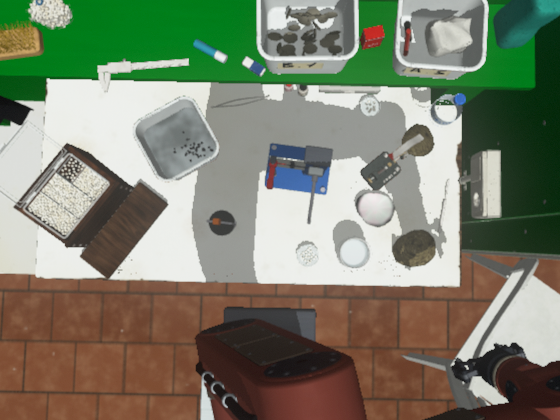

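```bash
python3 - <<'E'
import cv2
a=cv2.imread('pics/a_scene.png')[150:330,170:330]; b=cv2.imread('pics/a_top.png')[150:300,190:350]
cv2.imwrite('pics/a_sc.png',cv2.resize(a,None,fx=3.3,fy=3.3,interpolation=2)); cv2.imwrite('pics/a_tc.png',cv2.resize(b,None,fx=4,fy=4,interpolation=2))
E
```

```text
(no output)
```

View pics/a_sc.png

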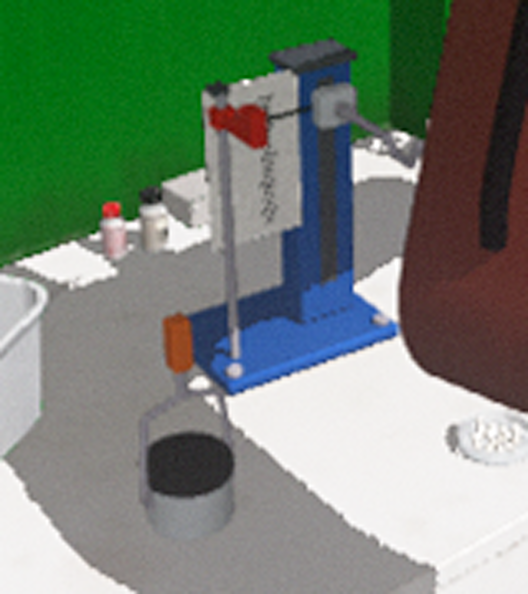

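View pics/a_tc.png

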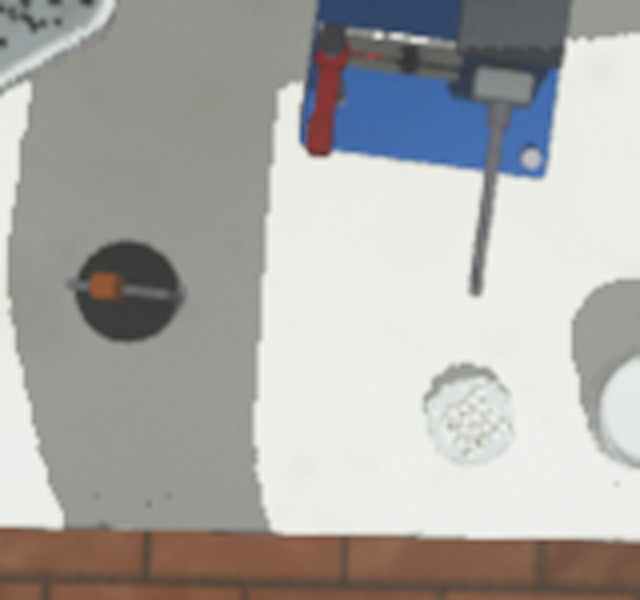

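The scene view shows the canister (grip near 224,255), the scale (hook end near 291,195) and the red marker (244,182). In the top view the bail and hook are nearly parallel to the arm's forward axis, so both yaws are about -0.1. Next I'll refine this from the depth data.

```bash
cat > cloud.py <<'E'
from h import *
np.set_printoptions(precision=2,suppress=True)
def cloud(f):
    v,u=np.mgrid[0:420,0:560]; z=f['range_z']; K=np.array(f['intrinsics'])
    c=np.stack([(u-K[0,2])/K[0,0]*z,(v-K[1,2])/K[1,1]*z,z],-1)
    return (c-np.array(f['t']))@np.array(f['R']), z>0
def fit(P):
    m=P.mean(0); w,v=np.linalg.eigh(np.cov((P[:,:2]-m[:2]).T)); d=v[:,1]; return m,d,np.sqrt(w)
if __name__=='__main__':
    for c in ['top','scene']:
        f=grab_frame(c); P,ok=cloud(f); img=f['img'].astype(int)
        X,Y,Z=P[...,0],P[...,1],P[...,2]
        print(c,'f',f['intrinsics'][0][0])
        def rep(n,m,k=0):
            Q=P[m&ok]; 
            if len(Q)<5: print(n,len(Q));return
            mm,d,s=fit(Q); print(n,len(Q),'mean',mm,'dir',d,'sd',s,'min',Q.min(0),'max',Q.max(0))
        rep('hook',(X>470)&(X<570)&(abs(Y+118)<20)&(Z>195)&(Z<260))
        rep('bail',(abs(X-476)<40)&(abs(Y-112)<50)&(Z>70)&(Z<124))
        r,g,b=img[...,0],img[...,1],img[...,2]
        rep('orange',(abs(X-476)<50)&(abs(Y-112)<60)&(Z>110)&(r>g+50)&(r>b+50))
        rep('lid',(abs(X-476)<60)&(abs(Y-112)<60)&(Z>35)&(Z<65))
        rep('red',(abs(X-580)<60)&(abs(Y+30)<50)&(Z>180)&(r>g+60)&(r>b+60))
    s=read_state(); print(s['eef_rot'],s['tcp_pos'],s['time'])
E
python3 cloud.py
```

```text
top f 535.5659660849873
hook 143 mean [ 522.98 -114.32  220.52] dir [-0.99  0.12] sd [ 2.26 27.57] min [ 474.23 -122.44  207.67] max [ 569.85 -107.04  237.19]
bail 46 mean [477.18 105.63  98.53] dir [0.08 1.  ] sd [ 1.7 22.7] min [472.24  77.26  73.06] max [483.04 143.54 108.95]
orange 23 mean [478.69 113.57 166.19] dir [-0.9  -0.44] sd [3.22 3.38] min [473.74 108.95 161.66] max [483.67 118.8  169.47]
lid 422 mean [477.12 110.84  49.61] dir [-1.    0.09] sd [17.03 18.12] min [445.85  75.44  38.41] max [509.14 146.43  64.88]
red 108 mean [582.36 -19.85 246.51] dir [-0.99  0.11] sd [ 3.16 17.46] min [554.38 -29.02 233.74] max [611.64 -12.24 262.63]
scene f 460.86190642725273
hook 96 mean [ 516.17 -109.64  219.71] dir [-0.99  0.11] sd [ 2.04 27.45] min [ 476.27 -118.92  206.67] max [ 567.73 -102.4   234.28]
bail 133 mean [478.16 118.31  97.15] dir [0.08 1.  ] sd [ 1.92 23.51] min [472.32  80.14  70.95] max [484.63 150.99 122.98]
orange 119 mean [473.84 117.04 150.64] dir [0.32 0.95] sd [2.45 4.74] min [469.15 107.3  125.33] max [481.5  124.25 169.3 ]
lid 513 mean [472.8  118.53  48.89] dir [-0.26  0.96] sd [16.75 19.18] min [445.41  78.27  35.11] max [514.05 151.86  64.89]
red 155 mean [574.79 -14.98 242.25] dir [-0.99  0.14] sd [ 6.77 22.18] min [549.88 -66.21 191.7 ] max [621.52  -7.84 260.25]
[[ 0.93  0.37 -0.  ]
 [ 0.37 -0.93 -0.  ]
 [-0.   -0.   -1.  ]] [ 192.2  -488.56  250.29] 1.3
```

```bash
python3 -m handwheel '[0,0,-0.032,0.255,0.5375,0,1, 0,0,-0.032,0.255,0.5375,0,1, 0,0,-0.032,0.255,0.5375,0,1, 0,0,-0.032,0.255,0.5375,0,1, 0,0,-0.032,0.255,0.5375,0,1, 0,0,-0.032,0.255,0.5375,0,1, 0,0,-0.032,0.255,0.5375,0,1, 0,0,-0.032,0.255,0.5375,0,1, 0,0,-0.032,0.255,0.5375,0,1, 0,0,-0.032,0.255,0.5375,0,1]' 40 && python3 -m handwheel '[0,0,-0.032,0.255,0.5375,0,1, 0,0,-0.032,0.255,0.5375,0,1, 0,0,-0.032,0.255,0.5375,0,1, 0,0,-0.032,0.255,0.5375,0,1, 0,0,0,0,0,-0.1,1, 0,0,0,0,0,-0.15,1, 0,0,0,0,0,-0.12,1, 0,0,0,0,0,0,1, 0,0,0,0,0,0,1, 0,0,0,0,0,0,1]' 40
cat > w.py <<'E'
from h import *
import sys
np.set_printoptions(precision=3,suppress=True)
f=grab_frame('wrist'); save(f,sys.argv[1])
for n in sys.argv[2:]:
    for k in place_of(n,'wrist')[:2]: print(n,np.array(k['xy']),round(k['conf'],2),dep(f,k['xy'])[0])
s=read_state(); print(s['tcp_pos'],s['eef_rot'],s['time'],s['wrist_force'])
print('grip expected px',proj(f,[477.5,113.5,167]),'cam',-np.array(f['R']).T@f['t'])
E
python3 w.py w1.png canister_grip bail_top
```

```text
time: 2.55
tcp_pos: [396.8, -57.1, 250.6]
eef_rot: [[0.999, 0.039, 0.001], [0.039, -0.999, -0.0], [0.001, 0.0, -1.0]]
wrist_force: [-0.6, -1.1, -0.1]
grip_width: 1.003
time: 3.8
tcp_pos: [476.2, 67.6, 221.1]
eef_rot: [[0.999, -0.035, 0.001], [-0.035, -0.999, 0.039], [0.0, -0.039, -0.999]]
wrist_force: [0.2, 0.2, -1.1]
grip_width: 0.998
canister_grip [203.1 221.9] 0.8 [545.148  60.953 345.196]
bail_top [216.2 202.4] 0.92 [482.491 112.116 116.072]
[476.17   67.69  220.952] [[ 0.999 -0.035  0.001]
 [-0.035 -0.999  0.039]
 [-0.    -0.039 -0.999]] 3.95 [ 0.264  0.211 -0.718]
grip expected px [195.083 237.563] cam [545.148  60.953 345.196]
```

View pics/w1.png

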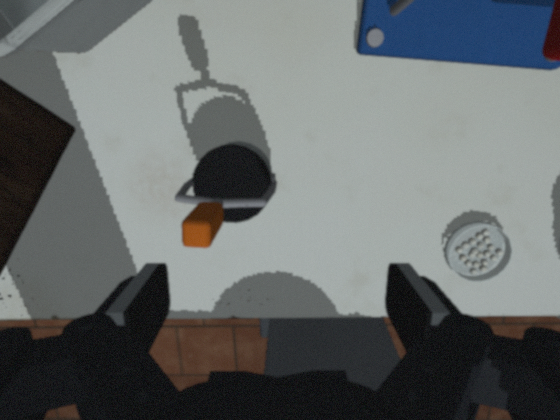

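The wrist view shows the orange grip's top face at about (198,233), close to where I predicted it. However, the arm stopped 46 mm short in y with a slight tilt, so I'll check the joints.

```bash
python3 -c "
from h import *
np.set_printoptions(precision=3,suppress=True)
s=read_state()
for k in ['joints','dq','effort','tcp_pos','wrist_force']: print(k,s[k])"
```

```text
joints [-0.036  0.224 -0.324  1.023  0.039  3.141]
dq [-0.001  0.002 -0.001 -0.     0.    -0.002]
effort [ -0.028 -47.911  31.962   0.006   0.169   0.   ]
tcp_pos [476.17   67.69  220.952]
wrist_force [ 0.264  0.211 -0.718]
```

Joint 6 is at its range limit. I'll take the half-turned grasp instead, rotating about +177° around z.

```bash
python3 -m handwheel '[0,0,0.164,0,0,0,1, 0,0,0.164,0,0,0,1, 0,0,0.164,0,0,0,1, 0,0,0.164,0,0,0,1, 0,0,0.164,0,0,0,1, 0,0,0.164,0,0,0,1, 0,0,0.164,0,0,0,1, 0,0,0.164,0,0,0,1, 0,0,0.164,0,0,0,1, 0,0,0.164,0,0,0,1]' 40
```

```text
time: 5.2
tcp_pos: [476.1, 67.7, 220.8]
eef_rot: [[-0.117, 0.992, -0.038], [0.993, 0.117, -0.005], [-0.001, -0.039, -0.999]]
wrist_force: [0.6, -0.1, -0.1]
grip_width: 1.003
```

```bash
python3 -m handwheel '[0,0,0.1634,0.002,0.0716,0,1, 0,0,0.1634,0.002,0.0716,0,1, 0,0,0.1634,0.002,0.0716,0,1, 0,0,0.1634,0.002,0.0716,0,1, 0,0,0.1634,0.002,0.0716,0,1, 0,0,0.1634,0.002,0.0716,0,1, 0,0,0.1634,0.002,0.0716,0,1, 0,0,0.1634,0.002,0.0716,0,1, 0.037,0,0,0,0,0,1, 0,0,0,0,0,0,1]' 40; python3 w.py w2.png canister_grip bail_top
```

```text
time: 6.45
tcp_pos: [477.4, 113.2, 220.8]
eef_rot: [[-0.996, 0.091, -0.003], [0.091, 0.996, -0.0], [0.003, -0.0, -1.0]]
wrist_force: [0.2, -0.9, 0.2]
grip_width: 1.003
canister_grip [275.1 230.5] 0.86 [472.    113.177 167.809]
bail_top [275.1 205.1] 0.89 [475.462 112.487 107.403]
[477.352 113.439 220.735] [[-0.996  0.09  -0.003]
 [ 0.09   0.996 -0.001]
 [ 0.003 -0.001 -1.   ]] 6.6 [-0.733 -0.069  0.107]
grip expected px [276.698 239.827] cam [408.499 120.14  345.202]
```

View pics/w2.png

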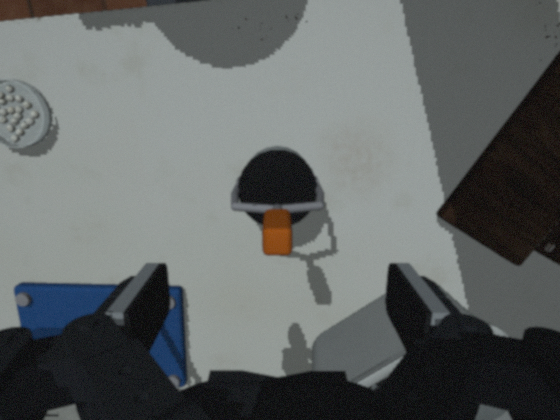

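The wrist view shows the grip's top face centred near (278,241), against a predicted (277,240), and square to the jaws. I'll descend 70 mm and close.

```bash
python3 -m handwheel '[0,0,0,0,0,-0.15,1, 0,0,0,0,0,-0.2,1, 0,0,0,0,0,-0.2,1, 0,0,0,0,0,-0.175,1, 0,0,0,0,0,-0.15,1, 0,0,0,0,0,0,0.6, 0,0,0,0,0,0,0.4, 0,0,0,0,0,0,0, 0,0,0,0,0,0,0, 0,0,0,0,0,0,0]' 60; python3 -m handwheel '[0,0,0,0,0,0,0, 0,0,0,0,0,0,0, 0,0,0,0,0,0,0, 0,0,0,0,0,0,0, 0,0,0,0,0,0.02,0, 0,0,0,0,0,0.03,0, 0,0,0,0,0,0.05,0, 0,0,0,0,0,0.05,0, 0,0,0,0,0,0,0, 0,0,0,0,0,0,0]' 60; python3 w.py w3.png canister_grip bail_top
```

```text
time: 7.85
tcp_pos: [477.7, 113.4, 151.2]
eef_rot: [[-0.996, 0.09, -0.002], [0.09, 0.996, -0.0], [0.002, -0.0, -1.0]]
wrist_force: [-0.7, -1.1, 5.5]
grip_width: 0.178
time: 9.1
tcp_pos: [477.3, 113.5, 162.7]
eef_rot: [[-0.996, 0.09, -0.003], [0.09, 0.996, 0.0], [0.003, -0.0, -1.0]]
wrist_force: [-0.7, -0.6, -6.0]
grip_width: 0.175
canister_grip [276.9 289.7] 0.58 [470.831 114.551 173.305]
canister_grip [276.5 197.2] 0.16 [466.218 114.58   63.537]
bail_top [275.9 244.8] 0.77 [474.623 113.66  122.501]
bail_top [273.8 198.6] 0.64 [467.38  112.742  61.999]
[477.229 113.497 162.605] [[-0.996  0.09  -0.003]
 [ 0.09   0.996  0.   ]
 [ 0.003 -0.    -1.   ]] 9.25 [-0.805 -0.581 -4.728]
grip expected px [275.71  297.672] cam [408.423 120.332 287.068]
```

View pics/w3.png

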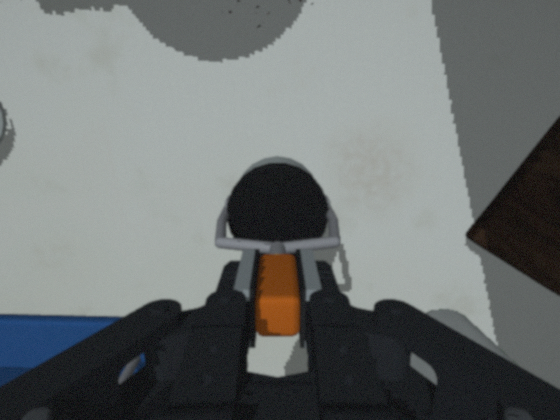

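The canister is held at a weight of about 5.3 N, and the bail roof is 49 mm below the TCP. I'll lift it and carry it to a point in front of the hook.

```bash
python3 -m handwheel '[0,0,0,0,0,0.2,0, 0,0,0,-0.03,-0.15,0.2,0, 0,0,-0.004,-0.07,-0.3,0.2,0, 0,0,-0.005,-0.1,-0.4,0.2,0, 0,0,-0.005,-0.1,-0.45,0.2,0, 0,0,-0.005,-0.1,-0.45,0.2,0, 0,0,-0.005,-0.1,-0.4,0.2,0, 0,0,-0.005,-0.075,-0.3,0.154,0, 0,0,0,-0.05,-0.25,0.1,0, 0,0,0,0,0,0,0]' 60
cat > l2.py <<'E'
from h import *
import sys
from cloud import cloud,fit
np.set_printoptions(precision=2,suppress=True)
fs={c:grab_frame(c) for c in ['scene','top','wrist']}
tag=sys.argv[1]
for c in fs:
    save(fs[c],f'{tag}_{c}.png'); P,ok=cloud(fs[c]); X,Y,Z=P[...,0],P[...,1],P[...,2]
    m=ok&(X>465)&(X<560)&(abs(Y+113)<20)&(Z>195)&(Z<250)
    if m.sum()>8: mm,d,s=fit(P[m]); print(c,m.sum(),'hook mean',mm,'dir',d,'sd',s,'minx',P[m][:,0].min(), 'y at 502:',mm[1]+(502-mm[0])*d[1]/d[0])
for n in ['hook_seat','bail_top','canister_grip']:
    for c in fs:
        for k in place_of(n,c)[:1]: print(n,c,np.array(k['xy']),round(k['conf'],2),dep(fs[c],k['xy'])[0])
s=read_state(); print(s['tcp_pos'],s['eef_rot'],s['time'],s['wrist_force'],s['joints'])
a=cv2.imread(f'pics/{tag}_scene.png')[120:300,170:400]; b=cv2.imread(f'pics/{tag}_top.png')[140:290,230:370]
cv2.imwrite(f'pics/{tag}_sc.png',cv2.resize(a,None,fx=3,fy=3)); cv2.imwrite(f'pics/{tag}_tc.png',cv2.resize(b,None,fx=4,fy=4))
E
python3 l2.py b
```

```text
time: 10.5
tcp_pos: [427.1, -104.2, 296.0]
eef_rot: [[-0.992, 0.123, -0.002], [0.123, 0.992, -0.001], [0.001, -0.001, -1.0]]
wrist_force: [0.6, -0.9, -5.1]
grip_width: 0.18
top 53 hook mean [ 541.3  -116.6   222.19] dir [-0.99  0.1 ] sd [ 2.36 10.3 ] minx 523.4139492960553 y at 502: -112.56047493534307
wrist 510 hook mean [ 515.78 -112.4   218.55] dir [-0.99  0.12] sd [2.41 5.79] minx 504.09936716494485 y at 502: -110.74460369393114
hook_seat wrist [275.3 335.4] 0.96 [ 435.13 -103.75  310.74]
bail_top wrist [275.6 243.9] 0.56 [ 425.08 -102.68  251.85]
canister_grip wrist [279.3 290.7] 0.87 [ 420.81 -100.62  306.18]
[ 427.33 -102.31  294.94] [[-0.99  0.12 -0.  ]
 [ 0.12  0.99  0.  ]
 [ 0.   -0.   -1.  ]] 11.1 [-0.62 -0.07 -5.78] [-0.4   0.11 -0.27  1.2  -0.   -0.28]
```

View pics/b_wrist.png

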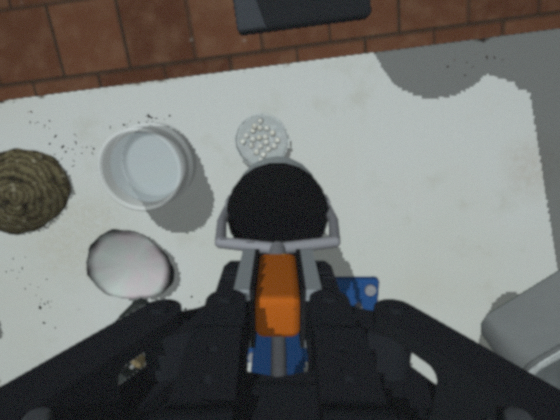

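View pics/b_sc.png

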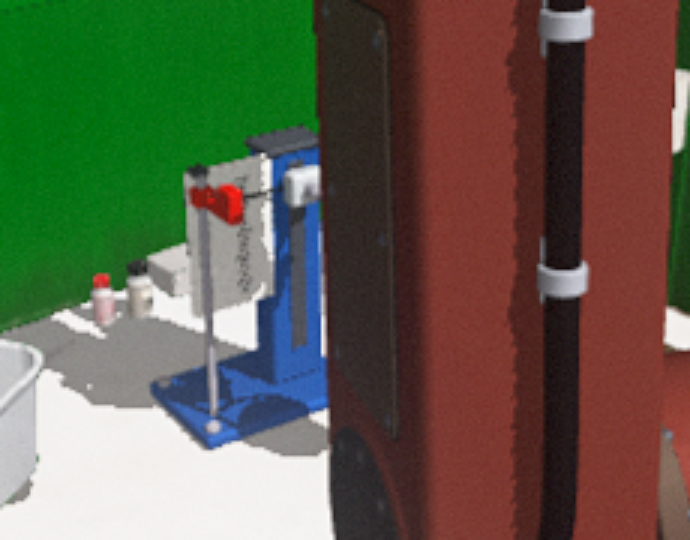

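View pics/b_tc.png

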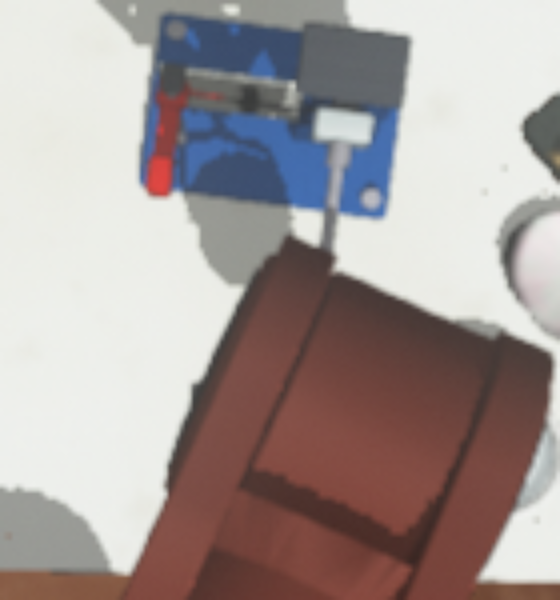

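In the wrist view the hook wire sits at about (280,355), centred between the jaws. The bail line runs to y≈-111 at the seat, which agrees with the hook. I'll move forward over the tip.

```bash
python3 -m handwheel '[0,0,0,0.08,-0.01,0,0, 0,0,0,0.12,-0.0143,0,0, 0,0,0,0.12,-0.0143,0,0, 0,0,0,0.12,-0.0143,0,0, 0,0,0,0.12,-0.0143,0,0, 0,0,0,0.12,-0.0143,0,0, 0,0,0,0.12,-0.0143,0,0, 0,0,0,0.08,-0.01,0,0, 0,0,0,0.05,-0.006,0,0, 0,0,0,0,0,0,0]' 60; python3 l2.py c
```

```text
time: 12.35
tcp_pos: [501.8, -111.4, 295.0]
eef_rot: [[-0.993, 0.12, -0.003], [0.12, 0.993, 0.0], [0.003, -0.0, -1.0]]
wrist_force: [0.1, -0.0, -5.0]
grip_width: 0.173
wrist 1959 hook mean [ 496.2  -111.98  219.69] dir [-0.98  0.18] sd [10.04 11.27] minx 470.2882702250246 y at 502: -113.03633143925217
hook_seat scene [247.3 183.4] 0.58 [555.69 -14.65 258.52]
hook_seat wrist [276.2 223.1] 0.56 [ 501.33 -111.44  214.52]
bail_top wrist [272.1 245.9] 0.68 [ 499.49 -113.1   254.04]
canister_grip wrist [275.7 293.1] 0.91 [ 494.82 -110.53  308.35]
[ 501.69 -111.42  295.06] [[-0.99  0.12 -0.  ]
 [ 0.12  0.99  0.  ]
 [ 0.   -0.   -1.  ]] 12.95 [-0.58  0.89 -5.56] [-0.36  0.25 -0.09  1.23 -0.   -0.24]
```

View pics/c_wrist.png

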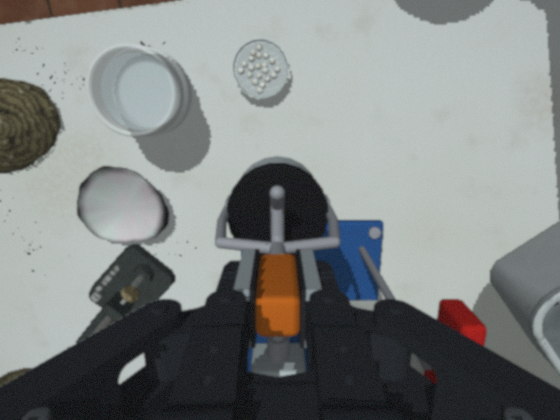

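View pics/c_sc.png

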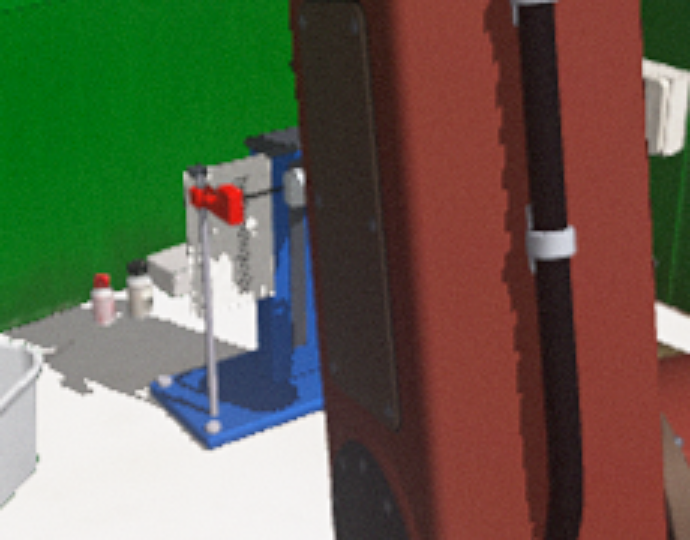

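The wrist view shows the hook passing through the bail: tip at (277,190), bail roof at (277,243). The detector puts the seat at (501,-111,214.5), directly under the bail. I'll check the tip by depth, using the stored frame.

```bash
python3 - <<'E'
from h import *
np.set_printoptions(precision=1,suppress=True)
f=grab_frame('wrist')
for v in range(176,262,4):
    print(v, dep(f,(277,v))[0], end=' ; ')
print()
W=np.array([read_state()['wrist_force'] for _ in range(3)]);print(W)
E
```

```text
176 [ 477.5 -108.1  194.4] ; 180 [ 479.8 -108.4  195.5] ; 184 [ 482.7 -108.8  193.8] ; 188 [ 433.  -102.5  419.4] ; 192 [ 477.8 -108.1  235.1] ; 196 [ 480.  -108.4  234.9] ; 200 [ 483.1 -108.8  231.4] ; 204 [ 487.1 -109.3  225. ] ; 208 [ 491.4 -109.8  217.8] ; 212 [ 494.9 -110.2  214.2] ; 216 [ 497.1 -110.5  215.1] ; 220 [ 499.5 -110.8  215.2] ; 224 [ 502.1 -111.1  214.6] ; 228 [ 504.6 -111.4  214.7] ; 232 [ 507.3 -111.7  214.1] ; 236 [ 509.6 -112.   214.7] ; 240 [ 511.3 -112.2  216.9] ; 244 [ 499.4 -110.7  253.1] ; 248 [ 499.2 -110.7  258.7] ; 252 [ 499.6 -110.7  262.5] ; 256 [ 495.5 -110.2  276.5] ; 260 [ 495.1 -110.2  281.3] ; 
[[-0.3 -0.6 -6. ]
 [-0.3 -0.6 -6. ]
 [-0.3 -0.6 -6. ]]
```

The dip floor runs from x≈493 to 510 at z≈214.5 and the tip is at z≈235, all as expected, and the bail lies over the dip's middle. I'll lower it slowly.

```bash
cat > fz.py <<'E'
from h import *
import sys
n=int(sys.argv[1]); W=[];Z=[];T=[]
for i in range(n):
    grab_frame('wrist'); s=read_state(); W.append(s['wrist_force']); Z.append(s['tcp_pos']);T.append(s['ft_torque'])
W=np.array(W); np.set_printoptions(precision=2,suppress=True)
print('F',W.mean(0),'sd',W.std(0),'tcp',np.mean(Z,0),'torque',np.mean(T,0),'t',s['time'],'grip',s['grip_width'])
E
python3 fz.py 10
python3 -m handwheel '[0,0,0,0.004,0,-0.08,0, 0,0,0,0.005,0,-0.12,0, 0,0,0,0,0,-0.1,0, 0,0,0,0,0,-0.05,0, 0,0,0,0,0,-0.05,0, 0,0,0,0,0,-0.04,0, 0,0,0,0,0,-0.04,0, 0,0,0,0,0,-0.04,0, 0,0,0,0,0,-0.04,0, 0,0,0,0,0,0,0]' 60; python3 fz.py 6
```

```text
F [-0.18  0.11 -5.38] sd [0.64 0.27 0.62] tcp [ 501.71 -111.43  295.02] torque [ 0.  0. -0.] t 13.5 grip 0.17426219324839531
time: 14.75
tcp_pos: [502.5, -111.4, 250.1]
eef_rot: [[-0.993, 0.12, -0.003], [0.12, 0.993, 0.0], [0.003, -0.0, -1.0]]
wrist_force: [-0.2, -0.5, -3.7]
grip_width: 0.176
F [-0.38  0.02 -3.64] sd [0.31 0.56 0.49] tcp [ 502.48 -111.45  250.33] torque [0.05 0.14 0.  ] t 15.05 grip 0.17527028211624449
```

Contact came at TCP z≈263.7, as predicted. The hand still carries 3.64 N, which is about 28 mm more. I'll lower it 25 mm and then average the force.

```bash
python3 -m handwheel '[0,0,0,0,0,-0.03,0, 0,0,0,0,0,-0.04,0, 0,0,0,0,0,-0.04,0, 0,0,0,0,0,-0.04,0, 0,0,0,0,0,-0.04,0, 0,0,0,0,0,-0.04,0, 0,0,0,0,0,-0.04,0, 0,0,0,0,0,-0.03,0, 0,0,0,0,0,-0.015,0, 0,0,0,0,0,0,0]' 60; python3 fz.py 12
```

```text
time: 16.3
tcp_pos: [502.5, -111.4, 225.1]
eef_rot: [[-0.993, 0.12, -0.003], [0.12, 0.993, 0.0], [0.003, -0.0, -1.0]]
wrist_force: [-0.7, 1.0, -0.4]
grip_width: 0.179
F [-0.13  0.15 -0.16] sd [0.5  0.5  0.57] tcp [ 502.49 -111.45  225.1 ] torque [0.01 0.11 0.  ] t 16.9 grip 0.17666254380029603
```

```bash
python3 l2.py d
```

```text
wrist 7008 hook mean [ 496.78 -111.1   232.47] dir [0.17 0.98] sd [6.18 8.94] minx 475.22770085335395 y at 502: -81.40706311590556
hook_seat wrist [277.2 242.7] 0.59 [ 500.4  -110.67  180.84]
bail_top wrist [276.3 245.5] 0.92 [ 499.82 -111.03  185.78]
canister_grip wrist [280.6 290.7] 0.96 [ 496.88 -109.02  235.12]
[ 502.48 -111.45  225.03] [[-0.99  0.12 -0.  ]
 [ 0.12  0.99  0.  ]
 [ 0.   -0.   -1.  ]] 17.5 [-0.3  -1.61 -0.27] [-0.36  0.29 -0.22  1.06 -0.   -0.24]
```

View pics/d_wrist.png

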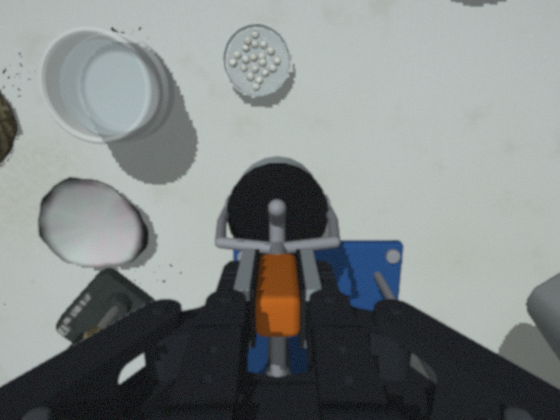

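The bail sits in the dip and the hand force is about -0.2 N. I'll lower it a touch more and average longer.

```bash
python3 -m handwheel '[0,0,0,0,0,-0.01,0, 0,0,0,0,0,-0.01,0, 0,0,0,0,0,0,0, 0,0,0,0,0,0,0, 0,0,0,0,0,0,0, 0,0,0,0,0,0,0, 0,0,0,0,0,0,0, 0,0,0,0,0,0,0, 0,0,0,0,0,0,0, 0,0,0,0,0,0,0]' 60; python3 fz.py 24
```

```text
time: 18.75
tcp_pos: [502.5, -111.4, 223.4]
eef_rot: [[-0.993, 0.12, -0.003], [0.12, 0.993, 0.0], [0.003, -0.0, -1.0]]
wrist_force: [-0.9, -0.2, 0.3]
grip_width: 0.178
F [-0.04 -0.28 -0.09] sd [0.37 0.46 0.44] tcp [ 502.44 -111.43  223.43] torque [-0.05 -0.04  0.01] t 19.95 grip 0.17865898401097072
```

The hand force is -0.09 ± 0.09 N, so the load is balanced. I'll release gently and watch.

```bash
python3 -m handwheel '[0,0,0,0,0,0,0.22, 0,0,0,0,0,0,0.26, 0,0,0,0,0,0,0.3, 0,0,0,0,0,0,0.35, 0,0,0,0,0,0,0.4, 0,0,0,0,0,0,0.45, 0,0,0,0,0,0,0.5, 0,0,0,0,0,0,0.5, 0,0,0,0,0,0,0.5, 0,0,0,0,0,0,0.5]' 20; python3 w.py e1.png bail_top hook_seat canister_grip; python3 fz.py 4
```

```text
time: 21.2
tcp_pos: [502.4, -111.5, 223.4]
eef_rot: [[-0.993, 0.12, -0.003], [0.12, 0.993, 0.0], [0.003, -0.0, -1.0]]
wrist_force: [0.2, 0.1, 0.4]
grip_width: 0.502
bail_top [274.9 243.3] 0.8 [ 500.609 -111.831  179.041]
bail_top [276.8 291.8] 0.6 [ 496.61  -110.315  234.408]
hook_seat [276.6 242.6] 0.82 [ 499.582 -110.854  180.966]
canister_grip [277.1 289.3] 0.77 [ 495.734 -110.105  234.286]
[ 502.463 -111.418  223.441] [[-0.993  0.12  -0.003]
 [ 0.12   0.993  0.   ]
 [ 0.003 -0.    -1.   ]] 21.4 [ 0.447 -0.041 -0.021]
grip expected px [725.983 138.873] cam [ 433.798 -102.531  347.815]
F [-0.54  0.36  0.15] sd [0.44 0.5  0.32] tcp [ 502.44 -111.43  223.42] torque [-0.01 -0.   -0.  ] t 21.6 grip 0.500370781668501
```

View pics/e1.png

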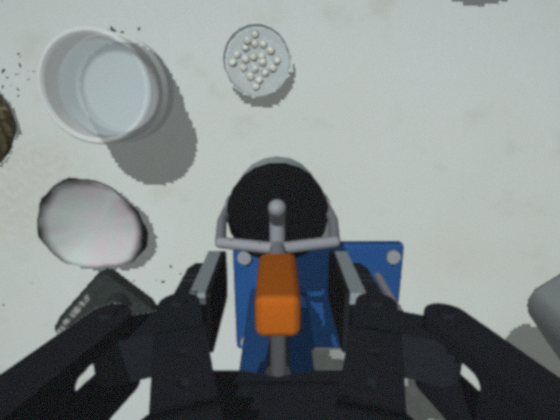

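The canister hangs free and unmoved, with the block clear between the fingers (now at columns 225 and 330). I'll back off straight up, then move over the marker with the fingers open to look.

```bash
python3 -m handwheel '[0,0,0,0,0,0.1,0.5, 0,0,0,0,0,0.2,0.5, 0,0,0,0,0,0.25,0.5, 0,0,0,0,0,0.3,0.5, 0,0,0,0,0,0.25,0.5, 0,0,0,0,0,0.2375,0.5, 0,0,0,0.26,0.275,0,1, 0,0,0,0.26,0.275,0,1, 0,0,0,0.26,0.275,0,1, 0,0,0,0,0,0,1]' 20
cat > l3.py <<'E'
from h import *
from cloud import cloud,fit
import sys
np.set_printoptions(precision=1,suppress=True)
tag=sys.argv[1]
fs={c:grab_frame(c) for c in ['scene','top','wrist']}
for c in fs:
    f=fs[c]; save(f,f'{tag}_{c}.png'); P,ok=cloud(f); X,Y,Z=P[...,0],P[...,1],P[...,2]
    i=f['img'].astype(int); r,g,b=i[...,0],i[...,1],i[...,2]
    m=ok&(X>530)&(X<640)&(Y>-80)&(Y<20)&(Z>120)&(Z<275)&(r>g+60)&(r>b+60)
    Q=P[m]
    if len(Q)>8: print(c,'red',len(Q),'min',Q.min(0),'max',Q.max(0),'p5',np.percentile(Q,5,axis=0),'p95',np.percentile(Q,95,axis=0))
    m=ok&(X>590)&(X<650)&(Y>-60)&(Y<20)&(Z>200)&(Z<300)
    Q=P[m]
    if len(Q)>8: print(c,'rodcap? maxz',Q[np.argsort(-Q[:,2])[:3]])
for n in ['marker_tip','marker_pad','pointer','bail_top']:
    A={}
    for c in fs:
        for k in place_of(n,c)[:1]: print(n,c,np.array(k['xy']),round(k['conf'],2),dep(fs[c],k['xy'])[0]); A[c]=k['xy']
    if 'scene' in A and 'wrist' in A: print('  tri',*tri(fs['scene'],A['scene'],fs['wrist'],A['wrist']))
s=read_state(); print(s['tcp_pos'],s['time'],s['wrist_force'])
a=cv2.imread(f'pics/{tag}_scene.png')[140:300,210:350]; cv2.imwrite(f'pics/{tag}_sc.png',cv2.resize(a,None,fx=3.7,fy=3.7,interpolation=2))
E
python3 l3.py g
```

```text
time: 22.85
tcp_pos: [565.7, -44.2, 330.5]
eef_rot: [[-0.993, 0.118, -0.003], [0.118, 0.993, 0.0], [0.003, -0.0, -1.0]]
wrist_force: [-0.3, -0.8, 0.0]
grip_width: 1.002
scene red 163 min [551.5 -67.6 192.9] max [621.7  -6.9 260. ] p5 [553.4 -25.2 230.5] p95 [614.9  -9.1 258.7]
scene rodcap? maxz [[623.4 -16.4 259. ]
 [613.6 -18.7 258.7]
 [624.7 -26.5 258.6]]
wrist red 2129 min [552.5 -52.8 230.5] max [618.1 -10.8 260.9] p5 [553.3 -31.6 236.2] p95 [612.8 -13.2 259.7]
wrist rodcap? maxz [[621.6 -20.2 259.4]
 [622.9 -27.  259.4]
 [623.1 -19.1 259.3]]
marker_tip scene [246.3 178.6] 0.71 [621.9 -59.1 237.7]
marker_tip wrist [274.1 282.8] 0.91 [610.7 -52.7 235.4]
  tri [607.5 -50.9 244. ] 3.331287395862727
marker_pad scene [250.6 182. ] 0.69 [616.9 -68.9 226.9]
marker_pad wrist [326.1 224.2] 0.65 [565.  -17.4 260.3]
  tri [560.5 -21.5 260.5] 11.483091382867899
pointer wrist [273.  250.8] 0.77 [619.2 -55.3 160.6]
bail_top top [307.4 210.3] 0.7 [ 505.5 -105.2  233. ]
bail_top wrist [179.5 123.9] 0.78 [ 502.2 -103.   206.8]
[564.8 -45.4 330.4] 23.6 [-0.2  0.4 -0. ]
```

View pics/g_wrist.png

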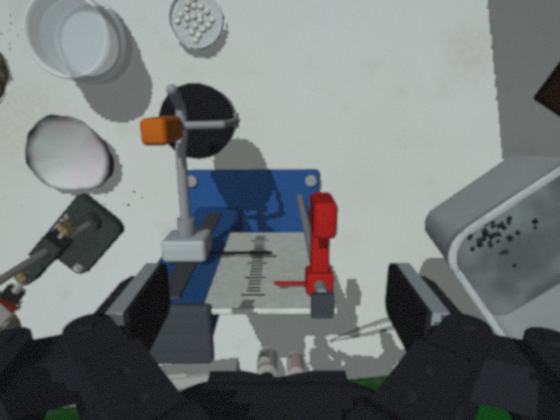

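View pics/g_sc.png

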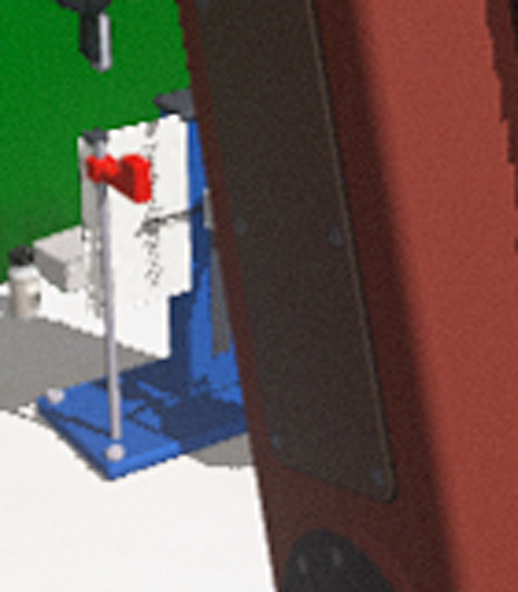

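The wrist view shows the red pad (top face about 312-336, 208-236), the red tip near (275,283), the black pointer along row ~252 ending near (270,252), and the canister on the hook. Next I'll measure the pointer's height by depth.

```bash
cat > ptr.py <<'E'
from h import *
from cloud import cloud
import sys
np.set_printoptions(precision=1,suppress=True)
f=grab_frame('wrist'); save(f,sys.argv[1]); P,ok=cloud(f); i=f['img'].astype(int).sum(-1)
c0,c1,r0,r1=map(int,sys.argv[2:6])
for c in range(c0,c1,4):
    sub=P[r0:r1,c]; k=np.argmin(i[r0:r1,c]); h=np.argmax(sub[:,2])
    print(c,'dark',r0+k,i[r0+k,c],P[r0+k,c],'| top',r0+h,sub[h])
a=cv2.imread('pics/'+sys.argv[1])[180:330,150:350]; cv2.imwrite('pics/z_'+sys.argv[1],cv2.resize(a,None,fx=4,fy=4,interpolation=2))
E
python3 ptr.py g2.png 212 284 244 262
```

```text
212 dark 252 71 [ 605.5 -102.8  182.1] | top 254 [ 607.  -103.   182.5]
216 dark 251 86 [ 605.9 -100.   179.9] | top 254 [607.3 -99.8 182.7]
220 dark 252 74 [606.2 -96.4 182.2] | top 252 [606.2 -96.4 182.2]
224 dark 252 122 [606.8 -93.3 181.7] | top 254 [608.5 -93.6 181.8]
228 dark 252 139 [606.9 -90.  182.4] | top 252 [606.9 -90.  182.4]
232 dark 253 144 [608.3 -87.  182. ] | top 261 [615.2 -88.  182.2]
236 dark 253 139 [608.9 -83.9 181.5] | top 252 [607.6 -83.5 182.7]
240 dark 252 151 [607.9 -80.3 182.9] | top 252 [607.9 -80.3 182.9]
244 dark 252 133 [608.9 -77.3 181.5] | top 254 [610.  -77.4 182.9]
248 dark 252 140 [609.1 -74.1 181.8] | top 261 [616.3 -75.  183.1]
252 dark 252 96 [609.7 -70.9 181.2] | top 254 [610.7 -71.  183. ]
256 dark 252 100 [609.7 -67.6 182.3] | top 261 [617.3 -68.6 182.7]
260 dark 253 107 [610.7 -64.5 182.8] | top 254 [611.6 -64.6 182.8]
264 dark 252 109 [610.4 -61.2 182.3] | top 261 [618.1 -62.2 182.6]
268 dark 252 137 [611.2 -58.1 181.5] | top 254 [612.4 -58.2 182.6]
272 dark 256 265 [619.5 -56.  171.2] | top 261 [619.1 -55.8 182. ]
276 dark 256 331 [619.5 -52.6 172.1] | top 261 [619.7 -52.6 181.7]
280 dark 260 402 [620.  -49.4 179.8] | top 261 [619.6 -49.3 182.7]
```

View pics/z_g2.png

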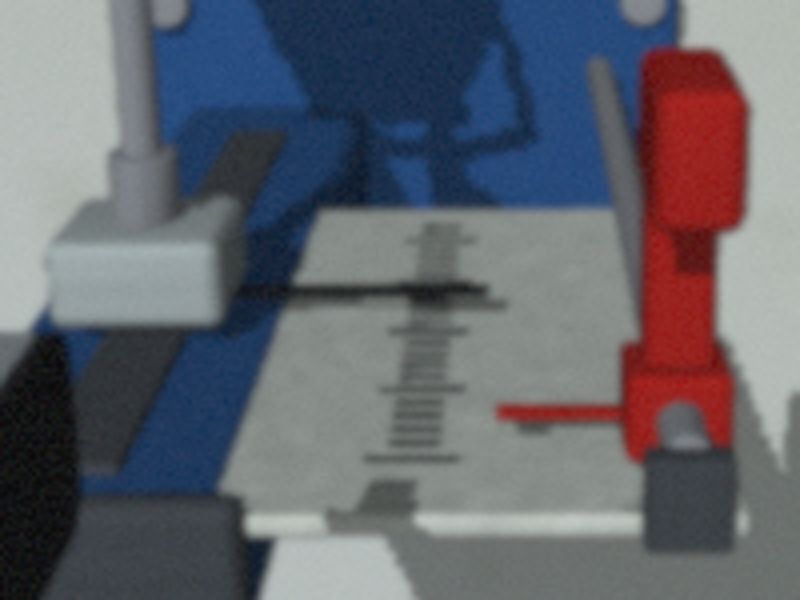

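The pointer's top surface is at z≈182, at the same x as the marker tip. In this camera "level" therefore means the same image row (252). I'll close the fingers and move over the pad.

```bash
python3 -m handwheel '[0,0,0,0,0.05,0,0, 0,0,0,0,0.1,0,0, 0,0,0,-0.02,0.1,0,0, 0,0,0,-0.02,0.1,0,0, 0,0,0,0,0,0,0, 0,0,0,0,0,0,0, 0,0,0,0,0,-0.2,0, 0,0,0,0,0,-0.2,0, 0,0,0,0,0,-0.1,0, 0,0,0,0,0,0,0]' 20; python3 w.py p1.png marker_pad
```

```text
time: 24.9
tcp_pos: [561.4, -17.6, 290.1]
eef_rot: [[-0.993, 0.12, -0.004], [0.12, 0.993, 0.0], [0.004, -0.0, -1.0]]
wrist_force: [-0.3, -0.9, -0.1]
grip_width: 0.002
[561.85  -17.557 290.93 ] [[-0.993  0.12  -0.002]
 [ 0.12   0.993 -0.   ]
 [ 0.002 -0.    -1.   ]] 25.0 [ 0.674 -0.38  -0.021]
grip expected px [466.593  52.849] cam [492.898  -8.662 414.582]
```

View pics/p1.png

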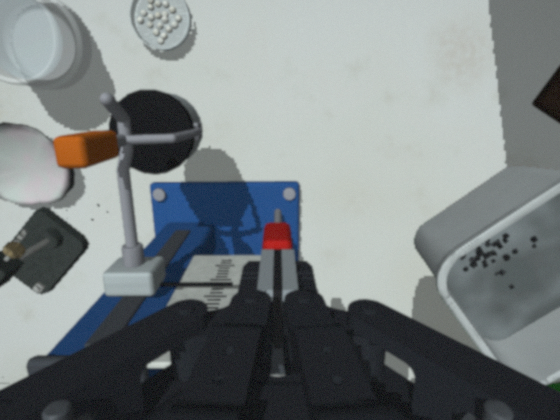

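The fingertips are centred on the pad (column 278). I'll push down to about 7 mm short of level.

```bash
python3 -m handwheel '[0,0,0,0,0,-0.06,0, 0,0,0,0,0,-0.08,0, 0,0,0,0,0,-0.1,0, 0,0,0,0,0,-0.1,0, 0,0,0,0,0,-0.1,0, 0,0,0,0,0,-0.1,0, 0,0,0,0,0,-0.08,0, 0,0,0,0,0,-0.06,0, 0,0,0,0,0,-0.05,0, 0,0,0,0,0,0,0]' 20; python3 w.py p2.png marker_tip pointer; python3 - <<'E'
import cv2; a=cv2.imread('pics/p2.png'); 
E
```

```text
time: 26.25
tcp_pos: [561.2, -17.4, 231.6]
eef_rot: [[-0.993, 0.12, -0.004], [0.12, 0.993, 0.0], [0.004, -0.0, -1.0]]
wrist_force: [0.3, -0.2, 0.3]
grip_width: 0.002
[561.316 -17.363 231.927] [[-0.993  0.12  -0.004]
 [ 0.12   0.993  0.   ]
 [ 0.004 -0.    -1.   ]] 26.4 [ 0.038 -0.139  0.788]
grip expected px [527.429  37.615] cam [492.689  -8.482 356.068]
```

View pics/p2.png

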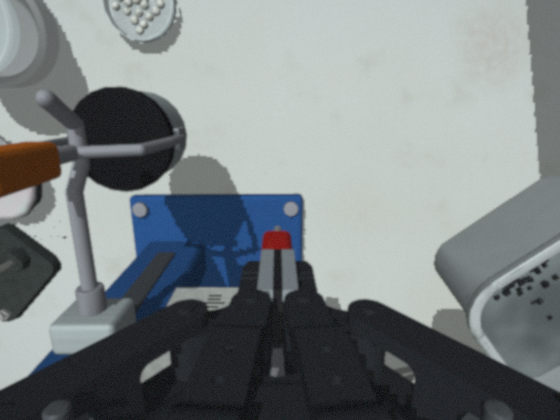

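The pad has moved down and the canister is undisturbed. I'll back up to the earlier viewpoint to compare tip and pointer.

```bash
python3 -m handwheel '[0,0,0,0,0,0.1,0, 0,0,0,0,0,0.3,0, 0,0,0,0,0,0.3,0, 0,0,0,0,0,0.3,0, 0,0,0,0,0,0.2,0, 0,0,0,0.02,-0.15,0,1, 0,0,0,0.02,-0.2,0,1, 0,0,0,0,0,0,1, 0,0,0,0,0,0,1, 0,0,0,0,0,0,1]' 20; python3 ptr.py g3.png 240 320 244 262;  python3 - <<'E'
from h import *
np.set_printoptions(precision=1,suppress=True)
f=grab_frame('wrist'); i=f['img'].astype(int); m=(i[...,0]>i[...,1]+50)&(i[...,0]>i[...,2]+50)
for c in range(266,306,3):
    r=np.where(m[235:300,c])[0]+235
    if len(r): print(c,r.min(),r.max(),r.mean(),dep(f,(c,r.mean()))[0])
for n in ['marker_tip','pointer']:
    for k in place_of(n,'wrist')[:1]: print(n,k)
print(read_state()['tcp_pos'],read_state()['time'])
E
```

```text
time: 27.65
tcp_pos: [564.7, -45.2, 327.8]
eef_rot: [[-0.993, 0.12, -0.003], [0.12, 0.993, 0.0], [0.003, -0.0, -1.0]]
wrist_force: [0.8, -0.0, -0.5]
grip_width: 0.998
240 dark 254 139 [609.1 -80.1 181.1] | top 255 [609.5 -80.1 182. ]
244 dark 254 133 [609.1 -76.8 181.9] | top 255 [609.9 -76.9 182. ]
248 dark 254 145 [609.4 -73.6 182.2] | top 255 [610.  -73.7 182.6]
252 dark 254 89 [609.5 -70.4 182.7] | top 254 [609.5 -70.4 182.7]
256 dark 253 88 [609.8 -67.3 180.9] | top 254 [609.5 -67.1 183.6]
260 dark 254 78 [610.3 -64.  182.7] | top 254 [610.3 -64.  182.7]
264 dark 253 100 [610.8 -61.  180.5] | top 254 [610.7 -60.9 182.6]
268 dark 254 106 [611.4 -57.8 182. ] | top 254 [611.4 -57.8 182. ]
272 dark 257 268 [619.7 -55.7 169.8] | top 261 [619.4 -55.6 178.4]
276 dark 256 244 [610.7 -51.2 189.3] | top 257 [611.4 -51.3 189.6]
280 dark 256 247 [611.1 -48.1 189.1] | top 257 [611.8 -48.2 189.4]
284 dark 256 241 [611.4 -45.  189.3] | top 258 [612.7 -45.2 190.2]
288 dark 256 252 [611.7 -41.9 189.6] | top 257 [612.3 -42.  190.1]
292 dark 257 227 [613.2 -38.9 188.9] | top 257 [613.2 -38.9 188.9
[... 239 characters left out ...]
 | top 254 [608.6 -26.6 197. ]
312 dark 246 189 [604.  -22.8 193.4] | top 261 [609.2 -24.7 208.7]
316 dark 246 196 [604.4 -19.8 193.4] | top 261 [609.1 -21.9 209.7]
275 255 257 256.0 [610.8 -51.9 189.1]
278 255 257 256.0 [611.3 -49.6 188.6]
281 255 257 256.0 [610.8 -47.2 190.3]
284 255 257 256.0 [611.4 -45.  189.6]
287 255 257 256.0 [611.3 -42.6 190.4]
290 255 257 256.0 [611.8 -40.3 190. ]
293 255 257 256.0 [612.1 -38.  189.9]
296 255 257 256.0 [612.9 -35.7 188.8]
299 255 257 256.0 [613.1 -33.4 189. ]
302 243 264 253.5 [608.5 -30.9 195.4]
305 235 265 250.0 [605.5 -28.4 196.2]
marker_tip {'xy': [274.9, 257.6], 'conf': 0.7}
pointer {'xy': [272.7, 258.3], 'conf': 0.62}
[564.8 -45.2 328. ] 27.85
```

View pics/z_g3.png

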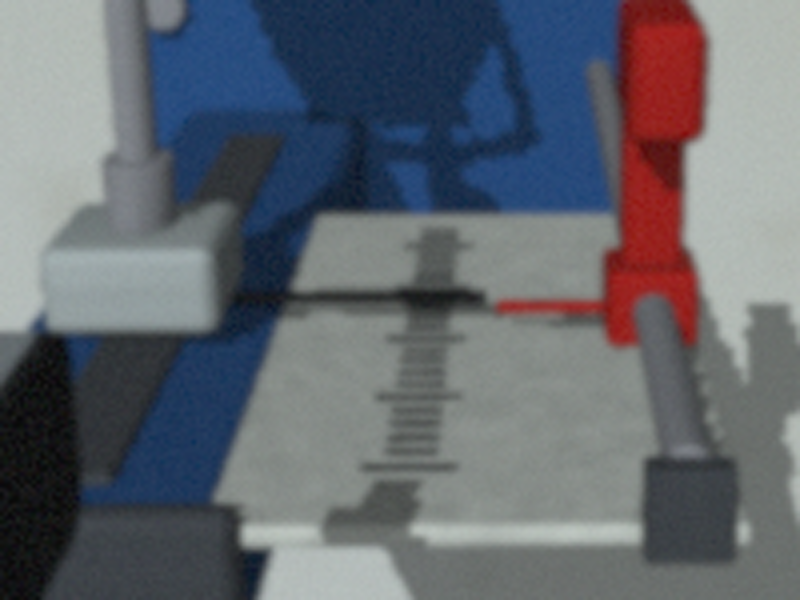

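By depth the tip surface is at 189.4 and the pointer at 182.2, so about 7 mm remains. I'll go back over the pad and push another 6 mm or so.

```bash
python3 -m handwheel '[0,0,0,-0.02,0.15,0,0, 0,0,0,-0.02,0.2,0,0, 0,0,0,0,0,0,0, 0,0,0,0,0,0,0, 0,0,0,0,0,-0.1,0, 0,0,0,0,0,-0.25,0, 0,0,0,0,0,-0.25,0, 0,0,0,0,0,-0.25,0, 0,0,0,0,0,-0.125,0, 0,0,0,0,0,0,0]' 20; python3 -m handwheel '[0,0,0,0,0,-0.06,0, 0,0,0,0,0,-0.06,0, 0,0,0,0,0,-0.04,0, 0,0,0,0,0,-0.04,0, 0,0,0,0,0,-0.04,0, 0,0,0,0,0,-0.035,0, 0,0,0,0,0,-0.03,0, 0,0,0,0,0,0,0, 0,0,0,0,0,0,0, 0,0,0,0,0,0,0]' 20; python3 fz.py 2
```

```text
time: 29.1
tcp_pos: [561.3, -17.5, 249.4]
eef_rot: [[-0.993, 0.12, -0.004], [0.12, 0.993, 0.0], [0.004, -0.0, -1.0]]
wrist_force: [-0.7, 0.3, -0.7]
grip_width: 0.001
time: 30.35
tcp_pos: [561.6, -17.4, 225.6]
eef_rot: [[-0.993, 0.12, -0.003], [0.12, 0.993, 0.0], [0.003, -0.0, -1.0]]
wrist_force: [-0.2, 0.3, 0.5]
grip_width: -0.001
F [ 0.13 -0.12  0.09] sd [0.35 0.28 0.06] tcp [561.64 -17.43 225.63] torque [ 0.   -0.06  0.03] t 30.45 grip 0.0006289630885288521
```

```bash
cat > cmp.py <<'E'
from h import *
import sys
from cloud import cloud
np.set_printoptions(precision=2,suppress=True)
Zp=[];Zt=[];Rp=[];Rt=[];Xp=[];Xt=[]
for j in range(4):
    f=grab_frame('wrist'); P,ok=cloud(f); i=f['img'].astype(int); s=i.sum(-1)
    red=(i[...,0]>i[...,1]+50)&(i[...,0]>i[...,2]+50)
    t=red&ok&(abs(P[...,0]-611.5)<5)&(P[...,1]<-36)&(P[...,1]>-60)&(P[...,2]>165)&(P[...,2]<200)
    p=(s<200)&ok&(abs(P[...,0]-610)<6)&(P[...,1]<-57)&(P[...,1]>-80)&(P[...,2]>165)&(P[...,2]<200)
    for m,Z,R,X in ((t,Zt,Rt,Xt),(p,Zp,Rp,Xp)):
        Z+=list(P[m][:,2]); R+=list(np.where(m)[0]); X+=list(P[m]@[0.993,-0.12,0])
print('tip n',len(Zt),'z med',np.median(Zt),'p90',np.percentile(Zt,90),'row',np.mean(Rt),'scale-x',np.median(Xt))
print('ptr n',len(Zp),'z med',np.median(Zp),'p90',np.percentile(Zp,90),'row',np.mean(Rp),'scale-x',np.median(Xp))
save(f,sys.argv[1]); u=proj(f,[611,-55,182]); print('expected px',u); x,y=int(u[0]),int(u[1])
a=cv2.imread('pics/'+sys.argv[1])[max(0,y-60):y+60,max(0,x-80):x+80]; cv2.imwrite('pics/z_'+sys.argv[1],cv2.resize(a,None,fx=5,fy=5,interpolation=2))
print(read_state()['tcp_pos'],read_state()['time'])
E
python3 -m handwheel '[0,0,0,0,0,0.1,0, 0,0,0,0,0,0.3,0, 0,0,0,0,0,0.3,0, 0,0,0,0,0,0.3,0, 0,0,0,0,0,0.28,0, 0,0,0,0.02,-0.15,0,1, 0,0,0,0.02,-0.2,0,1, 0,0,0,0,0,0,1, 0,0,0,0,0,0,1, 0,0,0,0,0,0,1]' 20; python3 cmp.py g4.png
```

```text
time: 31.7
tcp_pos: [564.7, -45.2, 327.8]
eef_rot: [[-0.993, 0.12, -0.003], [0.12, 0.993, 0.0], [0.003, -0.0, -1.0]]
wrist_force: [0.4, 0.3, 0.4]
grip_width: 0.998
tip n 254 z med 183.01550035582443 p90 184.13188871232765 row 253.0 scale-x 612.7489891727238
ptr n 324 z med 181.77879746269693 p90 182.81331059303977 row 253.77777777777777 scale-x 613.9634574585194
expected px [271.27 252.92]
[564.81 -45.18 328.01] 31.9
```

View pics/z_g4.png

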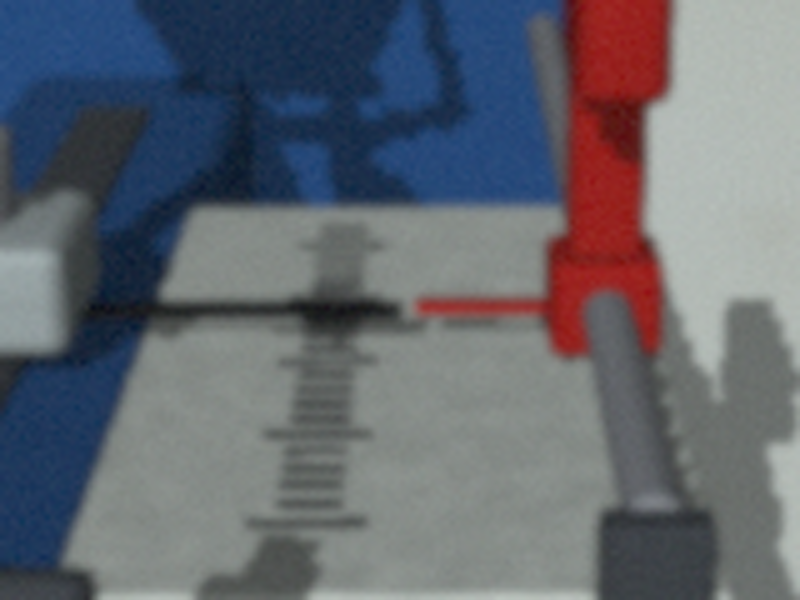

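By depth the tip is 1.2 mm above the pointer, while the row comparison says it's slightly below. A second viewpoint will settle it: the scene camera looks much more horizontally.

```bash
python3 - <<'E'
from h import *
np.set_printoptions(precision=2,suppress=True)
F=[grab_frame('scene') for _ in range(4)]; f=F[0]
im=np.mean([g['img'].astype(float) for g in F],0); np.save('sc.npy',im)
cv2.imwrite('pics/s1.png',cv2.cvtColor(im.astype(np.uint8),cv2.COLOR_RGB2BGR))
for n,X in dict(ptrA=[607.9,-80,181],ptrB=[610.6,-58,181],tip=[611,-52,181],tipE=[613,-34,181],tip5=[611,-52,186]).items(): print(n,proj(f,X))
u=proj(f,[611,-55,181]);x,y=int(u[0]),int(u[1])
a=cv2.cvtColor(im[y-20:y+20,x-26:x+26].astype(np.uint8),cv2.COLOR_RGB2BGR); print('origin',x-26,y-20)
cv2.imwrite('pics/s1z.png',cv2.resize(a,None,fx=14,fy=14,interpolation=cv2.INTER_NEAREST))
E
```

```text
ptrA [256.59 197.76]
ptrB [249.36 199.76]
tip [247.44 200.36]
tipE [241.45 202.06]
tip5 [247.36 198.64]
origin 222 180
```

View pics/s1z.png

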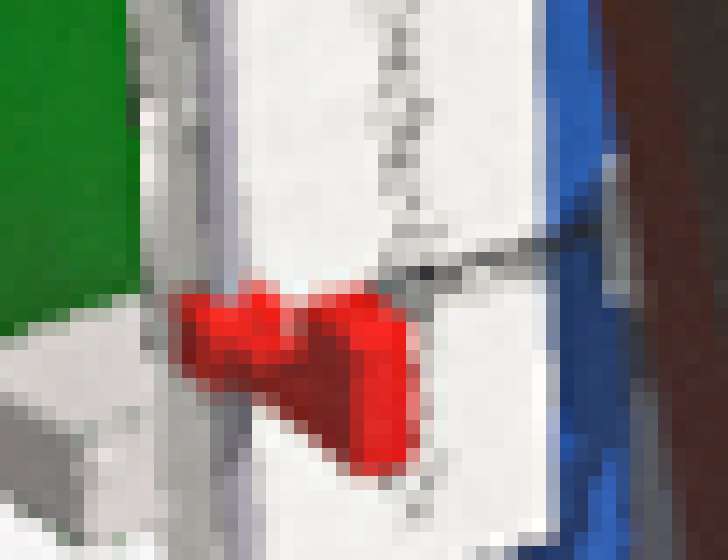

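The scene view has the tip hidden behind the pad. I'll get a flatter view with the wrist camera by retreating and tilting the tool 45° forward.

```bash
python3 -m handwheel '[0,0,0,-0.15,-0.02,0,1, 0,0,0,-0.25,-0.03,0,1, -0.015,-0.124,0,-0.25,-0.03,0,1, -0.015,-0.124,0,-0.25,-0.03,-0.05,1, -0.015,-0.124,0,-0.25,-0.03,-0.05,1, -0.015,-0.124,0,-0.25,-0.03,-0.05,1, -0.015,-0.124,0,-0.15,-0.03,-0.1,1, -0.015,-0.124,0,-0.08,-0.02,-0.08,1, 0,0,0,0,0,0,1, 0,0,0,0,0,0,1]' 20; python3 cmp.py h1.png
```

```text
time: 33.35
tcp_pos: [435.6, -63.9, 303.9]
eef_rot: [[-0.704, 0.121, 0.7], [0.085, 0.993, -0.086], [-0.705, -0.001, -0.709]]
wrist_force: [0.9, -0.1, 1.4]
grip_width: 1.003
tip n 213 z med 182.53091214773616 p90 183.47880414119584 row 215.45070422535213 scale-x 612.4785723349218
ptr n 39 z med 180.85430762529907 p90 181.55285161848886 row 214.48717948717947 scale-x 613.7118685259765
expected px [307.64 215.77]
[435.86 -63.45 303.12] 33.55
```

View pics/h1.png

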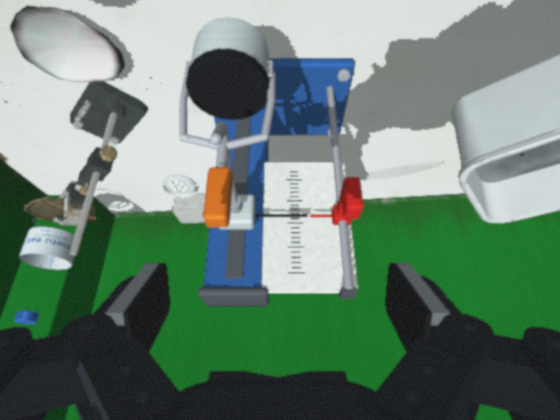

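View pics/z_h1.png

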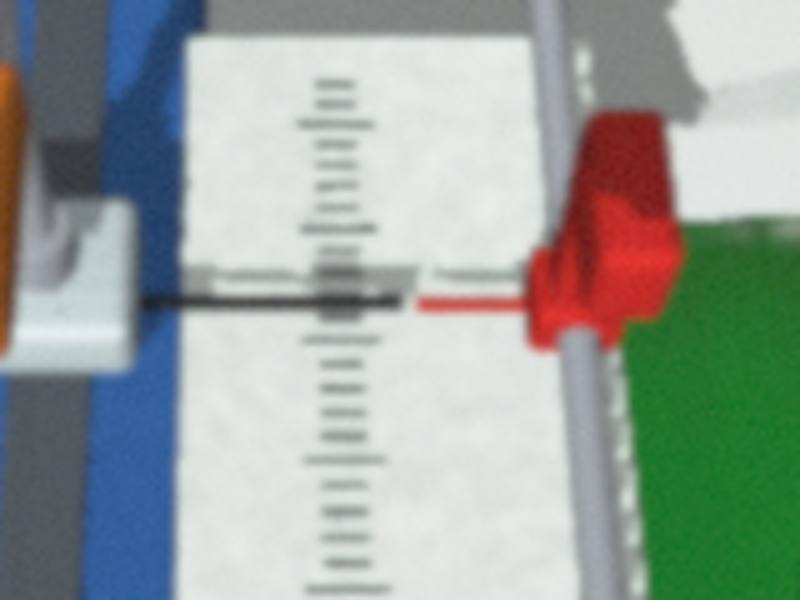

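The picture is upside-down (bottom is up): pointer end at zoomed row 301, red tip at 304. Both views and the depth agree that the tip is about 1.3 mm too high. I'll give it one more small push.

```bash
python3 -m handwheel '[0.015,0.124,0,0.15,0.05,0.06,0.5, 0.015,0.124,0,0.22,0.1,0.06,0, 0.015,0.124,0,0.22,0.1,0.06,0, 0.015,0.124,0,0.22,0.1,0.06,0, 0.015,0.124,0,0.22,0.1,0.06,0, 0.015,0.124,0,0.22,0.07,0,0, 0,0,0,0.2,0.035,0,0, 0,0,0,0.12,0.02,0,0, 0,0,0,0,0,0,0, 0,0,0,0,0,0,0]' 20
```

```text
time: 34.8
tcp_pos: [559.5, -17.0, 326.1]
eef_rot: [[-0.993, 0.12, -0.002], [0.12, 0.993, -0.0], [0.002, -0.0, -1.0]]
wrist_force: [0.2, 0.3, -0.9]
grip_width: 0.003
```

```bash
python3 -m handwheel '[0,0,0,0.025,0,-0.1,0, 0,0,0,0,0,-0.2,0, 0,0,0,0,0,-0.25,0, 0,0,0,0,0,-0.25,0, 0,0,0,0,0,-0.2,0, 0,0,0,0,0,-0.1,0, 0,0,0,0,0,-0.06,0, 0,0,0,0,0,-0.04,0, 0,0,0,0,0,0,0, 0,0,0,0,0,0,0]' 20; python3 fz.py 6
```

```text
time: 36.05
tcp_pos: [562.3, -17.1, 230.0]
eef_rot: [[-0.993, 0.12, -0.002], [0.12, 0.993, 0.0], [0.002, -0.0, -1.0]]
wrist_force: [0.2, -0.2, 0.3]
grip_width: 0.001
F [-0.09 -0.23  0.04] sd [0.37 0.37 0.37] tcp [562.17 -17.04 229.83] torque [-0.    0.    0.01] t 36.35 grip -0.0013382247177807726
```

```bash
python3 -m handwheel '[0,0,0,0,0,-0.03,0, 0,0,0,0,0,-0.02,0, 0,0,0,0,0,-0.01,0, 0,0,0,0,0,-0.01,0, 0,0,0,0,0,0,0, 0,0,0,0,0,0,0, 0,0,0,0,0,0,0, 0,0,0,0,0,0,0, 0,0,0,0,0,0,0, 0,0,0,0,0,0,0]' 20; python3 fz.py 4; python3 -m handwheel '[0,0,0,0,0,0.1,0, 0,0,0,0,0,0.25,0, 0,0,0,0,0,0.3,0, 0,0,0,-0.1,-0.02,0.3,0, 0,0,0,-0.2,-0.06,0.3,0, -0.015,-0.124,0,-0.25,-0.08,0,1, -0.015,-0.124,0,-0.25,-0.1,-0.05,1, -0.015,-0.124,0,-0.25,-0.1,-0.05,1, -0.015,-0.124,0,-0.25,-0.1,-0.05,1, -0.015,-0.124,0,-0.25,-0.1,-0.1,1]' 20;python3 -m handwheel '[-0.015,-0.124,0,-0.04,-0.02,-0.06,1, 0,0,0,0,0,0,1, 0,0,0,0,0,0,1, 0,0,0,0,0,0,1, 0,0,0,0,0,0,1, 0,0,0,0,0,0,1, 0,0,0,0,0,0,1, 0,0,0,0,0,0,1, 0,0,0,0,0,0,1, 0,0,0,0,0,0,1]' 20; python3 cmp.py h2.png
```

```text
time: 37.6
tcp_pos: [562.1, -17.0, 224.0]
eef_rot: [[-0.993, 0.12, -0.003], [0.12, 0.993, 0.0], [0.003, -0.0, -1.0]]
wrist_force: [-0.1, 0.4, 0.6]
grip_width: 0.004
F [-0.35 -0.34  0.09] sd [0.28 0.42 0.41] tcp [562.05 -17.04 224.01] torque [0.01 0.05 0.01] t 37.8 grip -0.0001405749127153577
time: 39.05
tcp_pos: [437.8, -61.9, 305.2]
eef_rot: [[-0.786, 0.12, 0.607], [0.094, 0.993, -0.074], [-0.611, -0.002, -0.791]]
wrist_force: [-0.4, -0.3, 0.9]
grip_width: 1.002
time: 40.3
tcp_pos: [434.8, -63.5, 299.2]
eef_rot: [[-0.704, 0.12, 0.7], [0.085, 0.993, -0.085], [-0.705, -0.0, -0.71]]
wrist_force: [-0.8, 0.1, -0.8]
grip_width: 1.005
tip n 208 z med 180.67093362416892 p90 181.8786478356529 row 219.0 scale-x 612.3699402416759
  return _methods._mean(a, axis=axis, dtype=dtype,
  ret = ret.dtype.type(ret / rcount)
Traceback (most recent call last):
  File "cmp.py", line 14, in <module>
    print('ptr n',len(Zp),'z med',np.median(Zp),'p90',np.percentile(Zp,90),'row',np.mean(Rp),'scale-x',np.median(Xp))
                                                      ~~~~~~~~~~~~~^^^^^^^
IndexError: index -1 is out of bounds for axis 0 with size 0
```

The pointer's brightness threshold was too strict, so I'll relax it and look again.

```bash
sed -i 's/s<200/s<300/; s/abs(P\[...,0\]-610)<6)/abs(P[...,0]-610)<4)/' cmp.py; python3 cmp.py h2.png
```

```text
tip n 208 z med 180.5273425076535 p90 181.91414424888052 row 219.0 scale-x 612.5349339906586
ptr n 154 z med 180.8729423369674 p90 181.4705812745345 row 219.61688311688312 scale-x 613.5392095786601
expected px [307.67 220.68]
[434.85 -63.44 299.26] 40.7
```

View pics/h2.png

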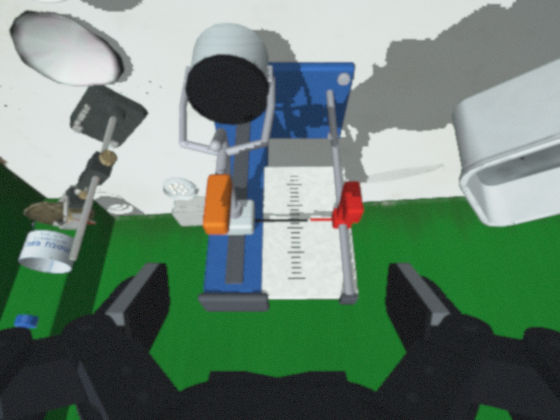

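View pics/z_h2.png

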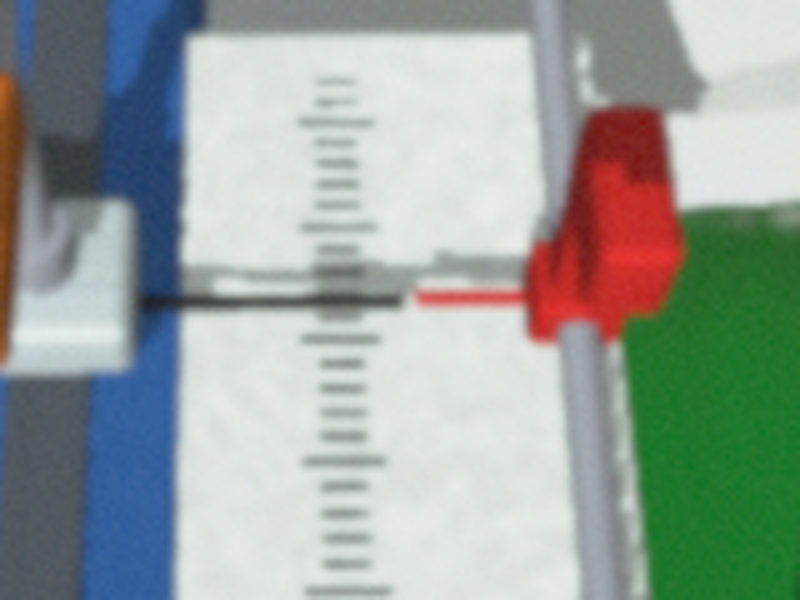

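The tip is at z 180.5 and the pointer at 180.9, level within about 0.5 mm. The canister hangs still in the dip and the gripper is well clear. I'll hand it in.

```bash
python3 -c "
from station import *
s=read_state(); print(s['time'],s['wrist_force']); print(close_job())"
```

```text
40.7 [-1.1826789  -0.26679395  0.05090308]
the job is handed in; nothing more can be done
None
```

The canister is hanging from the scale's hook by itself, the red marker is level with the pointer, and I handed the job in at 40.7 s.

- **Hanging:** I picked the canister up by the orange grip (about 5.4 N) and seated its bail in the dip. I lowered it slowly until the force left in the hand averaged -0.09 ± 0.09 N, then let go. It did not visibly move in the picture after release, with the hook dipped about 39–40 mm.
- **Marker:** I pushed it down from above in three strokes. My last check put the tip at z ≈ 180.5 mm and the pointer at ≈ 180.9 mm, level to about 0.5 mm, with the gripper open and well clear. The dishes and shell were not touched.

**Problems and disagreements:**
- The first approach ran joint 6 into its range limit. I switched to the half-turned grasp, and no harm was done.
- From the earlier near-vertical view, the image rows suggested the marker was slightly too low while the depth readings said too high. A flatter view agreed with the depth, so I made the last small push.
- The scene camera could not check this because the pad hid the marker tip.
- One check script stopped on a too-strict brightness limit; I fixed it and ran it again.

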